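# Clamp the stock jar and twist off its tight cap

### The job

Swing the toggle clamp's handle fully over its centre so that the clamp braces the jar in the jig, then unscrew the jar's tight cap (anticlockwise from above) without letting the jar spin or come up out of the jig. As soon as the threads let go, lift the cap straight up and finish still holding it level in the gripper, clear of the jar and only a finger's width or two above the mouth, with the clamp still closed. Leave the other things on the bench where they are.

Things in the scene. Friction and masses are not known exactly. Their poses are not given: they have to be found in the camera images.
- jig: Jig fixed to the bench: aluminium plate 130 x 295 x 12 mm, grey V-block at its -y end (top 72 mm above bench), steel toggle clamp at its +y end. Origin at bench level under the axis of the clamped jar; own y points from jar to clamp, z up. The plunger, 60 mm up, moves up to 16 mm along own -y and pushes the jar into the V (the jar may shift 5 mm).
- handle_pivot (a point): Axle of the clamp handle, 116 mm along the jig's own +y from its origin, 60 mm above the bench. The axle lies along the jig's x axis. The side plates reach up to 68 mm above the bench and 17 mm either side of the handle.
- handle_tip (a point): Free end of the clamp handle, 85 mm from the axle. The handle is a flat steel bar 10 x 12 mm near the axle, then a round black rubber grip, 16 mm in diameter, over its outer 52 mm.
- clamp_handle (a joint): Angle of the clamp handle, rad: 0 = straight up (open), growing as it swings away from the jar to the jig's own +y and down; stop at 1.35 (closed: tip 79 mm above bench, 199 mm from the jig origin). Centre at 1.2: past it the handle stays closed. Needs under 15 N at the grip; stays where it is left.
- clamp_tip: Rubber tip of the clamp's plunger, spring-backed; pushes the jar with about 30 N when closed. Its origin is not on the tip: only contact matters.
- jar: White plastic jar standing loose in the jig's V on the plate: body 72 mm in diameter, 78 mm high, neck to 100 mm height (43 mm wide, 53 mm over its thread ledges). Origin at the centre of its underside, z up its axis. Unclamped it tends to turn round with its cap.
- jar_mouth (a point): Centre of the jar's mouth, on the axis, at the rim, 100 mm above the jar's underside (112 mm above the bench).
- cap: Round grey ribbed cap, 60 to 62 mm wide, 22 mm high, 60 g. Origin at the centre of its lower edge, z up; screwed on, that edge is 98 mm above bench, 8 mm above the jar's shoulder, 14 mm below the rim. Inner lugs sit under thread ledges of the jar: about 1.15 rad anticlockwise from above frees it, no stop before 1.7 rad; it can rise 2 to 3 mm meanwhile. Tight: up to 0.6 N m.
- spare_jar: Bystander: a squat closed jar, 72 mm in diameter, 84 mm high, standing on the bench beside the jig. Origin under its centre.
- small_tote: Bystander: a small lidded plastic tote, 110 x 150 x 85 mm, on the bench beyond the jig. Origin under its centre.
- tape_roll: Bystander: a cardboard tape core, ring 96 mm in diameter, 45 mm high, lying flat on the robot's side of the jig. Origin under its centre.
Not all that is in view belongs to the job. Several things have the shape of the cap; the one meant has the colours described above. What is shaped like the jar but yellow is not meant.

How it is judged (in metres and radians):
On the way, in this order (a step that is already met when the one before it is completed fails the run):
1. the clamp handle is past centre and the clamp presses on the jar, the cap still on (value of joint clamp_handle above 1.25 rad and contact force between clamp_tip and jar above 10 N and z of cap in the frame of jar_mouth below -0.009 m), for 0.2 s.
2. the cap is off the threads, lifted clear of the mouth in the gripper (z of cap in the frame of jar_mouth above 0.002 m and contact force between the fingers and cap above 1 N), for 0.1 s.
At the end, for the whole second after the job is handed in: Gripper holds the cap still, within 0.2 rad of level, off the jar, its lower edge 3 to 50 mm above the rim, within 20 mm of the axis; clamp handle past 1.25 rad, clamp pressing the jar with over 10 N; jar upright (0.06 rad), within 5 mm of the jig's plate (z of cap in the frame of jar_mouth between 0.003 and 0.05 m and horizontal distance between cap and jar_mouth below 0.02 m and angle between cap's own z axis and vertical below 0.2 rad and contact force between the fingers and cap above 1 N and contact force between cap and jar below 0.05 N and linear speed of cap below 0.03 m/s and value of joint clamp_handle above 1.25 rad and contact force between clamp_tip and jar above 10 N and angle between jar's own z axis and vertical below 0.06 rad and z of jar in the frame of jig below 0.017 m); the arm keeps its last pose, push and grip.
It fails at once if the jar spun in the jig (more than 0.6 rad from square) (angle between the x axis of jar and the x axis of jig, either way round above 0.6 rad).
It fails at once if the jar was lifted more than 15 mm off the jig's plate (z of jar in the frame of jig above 0.027 m).
It fails at once if the cap was carried high (its edge more than 100 mm above the rim) (z of cap in the frame of jar_mouth above 0.1 m).
It fails at once if a bystander was moved more than 30 mm (distance of any of spare_jar, small_tote, tape_roll from where it was at the start of the episode above 0.03 m).
It also fails if it takes over 58 s, if anything falls off the work surface, if the arm or the gripper's body presses on something with over 40 N, if the wrist force passes 120 N, or if a joint passes its speed limit or range.

### The arm

A 6-joint arm with a two-finger parallel gripper is mounted at the origin on the work surface. World frame = base frame: x ahead of the robot, y to its left, z up, the work surface at z = 0. Lengths are in mm, angles in rad, forces in N, time in s.
With the tool pointing down it reaches from about 275 to 750 mm from the base axis. Payload 10.2 kg.
Tool frame: the origin (TCP) lies midway between the tips of the shut fingers; the grasp point (between the pads) lies 19 mm behind it; z points along the fingers, x is the direction in which the jaws open and shut, and the axes are right-handed (so a half turn about z gives the same grasp; the last joint's range is limited). The gripper opens to 88 mm and grips with 3 to 60 N. Pads are 18 mm wide; open, the fingers measure 123 mm over their backs; the gripper's body (75 mm by 187 mm) begins 45 mm behind the grasp point.
Start: joints at [-1.547, 0.313, 1.498, -0, 1.331, -0.223], TCP at [128.245, -509.102, 238.72] pointing down, gripper open.
Joint ranges: [-2.94, 2.94], [-0.97, 2.17], [0.19, 2.56], [-1.23, 4.37], [0.02, 3.11], [-2.88, 2.88]. Speed limits (rad/s): [2.39, 2.39, 3.01, 3.14, 3.14, 3.14].

### API

Orientations are given as a rotation vector (axis times angle).
In Python, from rig import state, get_image, camera_params, sign_off, finder gives the robot as it stands. The module is installed in compiled form; this text tells all that it offers.
- The arm moves only by the shell command python3 -m crank 'ROWS' [FORCE]. ROWS is JSON, a list of rows, each a list of 3 entries, a list of its own where there are three numbers: the closure, from 0 (fully open) to 1 (shut), then the shift along the tool's x, y, z in mm, then the turn about the tool's z in rad. In form: [[fingers, [tx, ty, tz], spin], ...]. A call has 1 to 12 rows; each row shifts and turns the commanded pose from where the row before left it, along the tool's axes as they then stand; what a row does not reach is not made up. A row lasts 1/8 s, in which the tool goes at most 62.5 mm and 10.7 degrees, less where a joint would pass 70% of its speed; a pose out of reach is approached as far as the arm can. A call is refused whole if a number of a shift passes 62.5 or a number of a turn 0.188, either way. A call with a gripper value outside its range is refused whole. The fingers move at their own pace and stop on an object; FORCE is the grip in N (left out, the last holds). Time passes only in rows, so rows that do not move let the fingers close. It gives the time, the measured TCP pose, the force and the opening at its end, in the units of the state.
- state(): the state, without advancing time (a new reading comes with each control period).
- get_image(name): name is "scene" or "top" or "wrist"; returns (picture, depth): 420x560x3 uint8, red, green, blue; 420x560 float32, mm along the optical axis (not along the pixel's ray), 0 where there is no reading.
- camera_params(name): a dict with "vertical_fov" (degrees; the focal length in pixels is half the picture's height over the tangent of half this angle, whatever the lens; pixels are square), "cx", "cy" (the principal point, pixels), "rvec" (rotation vector, rad) and "tvec" (3), from world to camera coordinates, as OpenCV has them; the wrist camera has in their place "mount" (4x4, takes a point from camera to tool coordinates, whose origin is the TCP and whose axes are the tool frame's). Camera axes: x right, y down, z forward; pixel columns grow to the right and rows downward; lengths in mm; the calibration is good to about 2 mm. A picture is of the moment at which its call begins: read the wrist's pose just before it. camera_params takes no time and is no camera call.
- sign_off(): hands the job in, once; it reports no verdict.
Trained networks look in the newest picture that a camera, given by its name, has taken for a name from the list of things; names that differ only in an ending like _2 or _b are one class to them, and where a whole thing is asked for, a point or a joint stands for the part that bears it (a point fixed in the world has none). Each returns a list of dicts, best first, with "confidence" (0 to 1); they miss things now and then, are a little off and sometimes report something else, mostly with a low value. They report only what shows in the picture. A call takes as long as a camera call. They do not tell look-alikes from the thing itself.
- finder.boxes_of(name, camera): "bbox" ([centre column, centre row, width, height] in pixels, round what is visible of it).
- finder.masks_of(name, camera): "region" (420x560 bool, what is visible of it) and "bbox" ([centre column, centre row, width, height] in pixels, round what is visible of it).
- finder.place_of(name, camera): "uv" ([column, row] in pixels: a listed point, or the origin of a listed thing).
The state is a dict: "time": time; "joint_pos": joint angles; "qvel": joint speeds; "tau": joint torques, N m; "eef_pos": TCP position; "tcp_rot": TCP orientation; "contact_force": force on the tool from outside, world axes, zero at the start; "ft_torque": the same for the moment, N m; "grip_width": finger opening in mm.
Only numpy, scipy, OpenCV 4.12 (cv2) and the standard library are available. Lean on these libraries where they do the work, as an engineer would, in place of code of your own. Each camera call takes 0.05 s, during which the arm holds its last target.

## Working session

There is one attempt and no reset: what is moved stays moved. The work goes in short steps, Python scripts to look and compute and a shell command to move; the robot and the scene stay as the last step left them, time stands still between calls to the robot, and variables do not carry over. Pictures are saved under pics/ and viewed, and the job is handed in when it is done.

```bash
mkdir -p pics; cat > h.py <<'E'
import numpy as np, cv2
from rig import state,get_image,camera_params,finder
def save(img,n,pts=()):
    im=cv2.cvtColor(img,cv2.COLOR_RGB2BGR).copy()
    for p in pts: cv2.circle(im,(int(p[0]),int(p[1])),4,(0,0,255),1)
    cv2.imwrite('pics/'+n+'.png',im)
def cam(name):
    p=camera_params(name); f=210/np.tan(np.radians(p['vertical_fov'])/2)
    K=np.array([[f,0,p['cx']],[0,f,p['cy']],[0,0,1]])
    if 'mount' in p:
        s=state(); T=np.eye(4);T[:3,:3]=cv2.Rodrigues(np.array(s['tcp_rot'],float))[0];T[:3,3]=s['eef_pos']
        M=T@np.array(p['mount'])
    else:
        R=cv2.Rodrigues(np.array(p['rvec'],float))[0]; M=np.eye(4);M[:3,:3]=R.T;M[:3,3]=-R.T@np.array(p['tvec'],float).ravel()
    return K,M
def ray_z(name,uv,z,c=None):
    K,M=c or cam(name); d=M[:3,:3]@np.linalg.inv(K)@[uv[0],uv[1],1]
    return M[:3,3]+d*(z-M[2,3])/d[2]
def cloud(depth,c):
    K,M=c; v,u=np.mgrid[:420,:560]; r=np.stack([(u-K[0,2])/K[0,0]*depth,(v-K[1,2])/K[1,1]*depth,depth],-1)
    P=r@M[:3,:3].T+M[:3,3]; P[depth<=0]=np.nan; return P
E
python3 - <<'E'
from h import *
for n in ['scene','top']:
    im,d=get_image(n); save(im,n+'0'); np.save(n+'0.npy',d)
    print(n,camera_params(n))
    for t in ['jar','cap','jar_mouth','handle_pivot','handle_tip','jig','spare_jar','small_tote','tape_roll']:
        r=finder.place_of(t,n); print(t,[(np.round(x['uv']).tolist(),round(x['confidence'],2)) for x in r][:4])
print(state())
E
```

```text
scene {'vertical_fov': 47.83621388071321, 'cx': 281.43523048879234, 'cy': 219.2219522874656, 'rvec': array([ 2.41019144,  0.69269521, -0.21902786]), 'tvec': array([-503.08806688, -197.20310713, 1306.0196661 ])}
jar [([262.0, 254.0], 0.86), ([210.0, 331.0], 0.61)]
cap [([333.0, 262.0], 0.95), ([168.0, 269.0], 0.63), ([257.0, 234.0], 0.6)]
jar_mouth [([256.0, 231.0], 0.73), ([201.0, 308.0], 0.71), ([258.0, 259.0], 0.3)]
handle_pivot [([280.0, 210.0], 0.86)]
handle_tip [([282.0, 181.0], 0.74)]
jig [([277.0, 204.0], 0.64), ([257.0, 258.0], 0.63), ([257.0, 232.0], 0.49)]
spare_jar [([346.0, 225.0], 0.8)]
small_tote [([308.0, 321.0], 0.76), ([207.0, 228.0], 0.59)]
tape_roll [([208.0, 225.0], 0.91)]
top {'vertical_fov': 53.43856166425188, 'cx': 281.66558864863464, 'cy': 209.7469375784082, 'rvec': array([ 2.13021937, -2.1542852 ,  0.11779915]), 'tvec': array([ 17.4578154 , 621.39698544, 957.37192946])}
jar [([314.0, 232.0], 0.77), ([396.0, 230.0], 0.69)]
cap [([370.0, 296.0], 0.89), ([278.0, 172.0], 0.88), ([320.0, 231.0], 0.55)]
jar_mouth [([407.0, 225.0], 0.86), ([319.0, 226.0], 0.59), ([3
[... 291 characters left out ...]
ape_roll [([307.0, 298.0], 0.68)]
{'time': 1.0, 'joint_pos': array([-1.54739613e+00,  3.12894126e-01,  1.49767130e+00,  1.22846794e-05,
        1.33103456e+00, -2.23400363e-01]), 'qvel': array([ 0.00052342,  0.00015841, -0.00035082,  0.00247149, -0.00039912,
        0.00130361]), 'tau': array([-1.58845567e-03, -4.02119815e+01, -2.52414519e+01,  6.93596271e-02,
        3.20936157e-02, -7.90435791e-06]), 'eef_pos': array([ 128.250093  , -509.10310964,  238.7339973 ]), 'tcp_rot': array([-2.47796733e+00,  1.93111345e+00, -7.21368633e-06]), 'contact_force': array([-0.19053612, -0.03452627, -1.39503689]), 'ft_torque': array([-0.0060378 , -0.01074383,  0.00828336]), 'grip_width': 88.02238350742117}
```

View pics/scene0.png

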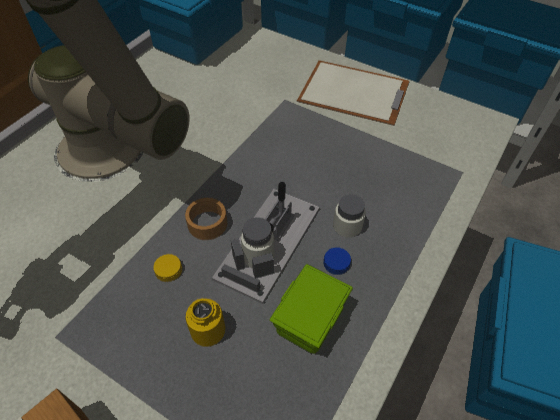

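View pics/top0.png

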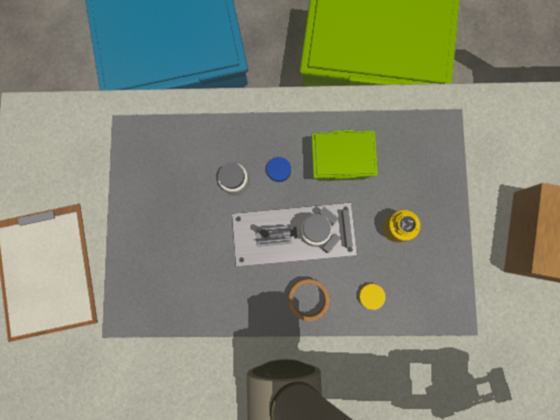

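```bash
python3 - <<'E'
from h import *
cs,ct=cam('scene'),cam('top')
print('campos',cs[1][:3,3],ct[1][:3,3])
print('mouth',ray_z('top',(319,226),112,ct),ray_z('scene',(256,231),112,cs))
print('jar',ray_z('top',(314,232),12,ct),ray_z('scene',(262,254),12,cs))
print('pivot',ray_z('top',(261,238),60,ct),ray_z('scene',(280,210),60,cs))
print('tip',ray_z('top',(265,230),145,ct),ray_z('scene',(282,181),145,cs))
print('spare',ray_z('top',(240,186),0,ct),ray_z('scene',(346,225),0,cs))
print('tote',ray_z('top',(340,160),0,ct),ray_z('scene',(308,321),0,cs))
print('tape',ray_z('top',(307,298),0,ct),ray_z('scene',(208,225),0,cs))
for n,c in(('top',ct),('scene',cs)):
    P=cloud(np.load(n+'0.npy'),c); m=(P[...,2]>113)&(P[...,2]<126)
    l,k,st,ce=cv2.connectedComponentsWithStats(m.astype(np.uint8))
    for i in range(1,l):
        if st[i,4]>60: q=P[k==i]; print(n,st[i,4],ce[i].round(),q.mean(0).round(1),(q.min(0)+q.max(0))/2,np.ptp(q,axis=0).round())
E
```

```text
campos [ 918.41301157 -541.55187326  927.85405398] [ 489.53125525  -11.3376226  1031.13074273]
mouth [574.89273233 -73.14649856 112.        ] [570.52939456 -68.87545861 112.        ]
jar [569.61479766 -67.36195694  12.        ] [575.62755114 -57.64306619  12.        ]
pivot [553.26001727  58.88367865  60.        ] [562.17090199  41.25980001  60.        ]
tip [564.63643771  44.14579183 145.        ] [557.65105296  55.625565   145.        ]
spare [688.76317227 115.78454472   0.        ] [ 6.98183341e+02  1.28142811e+02 -1.13686838e-13]
tote [ 751.94637851 -137.2148198     0.        ] [ 745.75059185 -140.08431152    0.        ]
tape [410.62652509 -47.90488295   0.        ] [ 4.14277890e+02 -5.13232357e+01  1.13686838e-13]
top 2328 [547. 233.] [ 554.5 -562.4  120. ] [ 561.63909184 -559.91798483  119.08376029] [205.  78.  12.]
top 603 [317. 228.] [570.6 -67.1 120.5] [571.03361095 -67.36607351 119.30038151] [60. 60. 12.]
scene 113 [11.  9.] [-572.8  236.3  119.3] [-582.4095042   242.0013188   119.45862062] [ 37. 112.  13.]
scene 385 [191.  21.] [-43.  489.5 119.5] [-94.83168755 553.90088588 119.48866631] [214. 263.  13.]
scene 147 [ 81. 131.] [ 40.1 -52.3 120.6] [ 21.24217036 -45.43685908 119.52650144] [98. 52. 13.]
scene 565 [257. 230.] [573.1 -69.8 120. ] [572.71392849 -68.71128541 119.36551737] [60. 60. 13.]
scene 1011 [ 52. 409.] [ 490.2 -549.3  119.4] [ 498.78823978 -555.99891681  118.91837097] [84. 67.  9.]
```

```bash
python3 - <<'E'
from h import *
cs,ct=cam('scene'),cam('top')
for n,c in(('top',ct),('scene',cs)):
    P=cloud(np.load(n+'0.npy'),c)
    near=(abs(P[...,0]-565)<120)&(abs(P[...,1]+10)<200)
    m=near&(P[...,2]>7)&(P[...,2]<17)
    l,k,st,ce=cv2.connectedComponentsWithStats(m.astype(np.uint8)); i=1+np.argmax(st[1:,4])
    q=P[k==i][:,:2].astype(np.float32); (cx,cy),(w,h),a=cv2.minAreaRect(q); print(n,'plate',len(q),cx,cy,w,h,a)
    for zl,zh in((60,75),(75,100),(100,160)):
        m=(abs(P[...,0]-560)<60)&(abs(P[...,1]-50)<70)&(P[...,2]>zl)&(P[...,2]<zh); q=P[m]; 
        if len(q): print(n,zl,zh,len(q),q.mean(0).round(1),q.min(0).round(),q.max(0).round())
    # surroundings heights
    for nm,(x,y) in dict(spare=(690,118),tote=(748,-138),tape=(412,-49)).items():
        m=(np.hypot(P[...,0]-x,P[...,1]-y)<110)&(P[...,2]>30)&(abs(P[...,0]-565)>75); q=P[m]; print(nm,q.min(0).round(),q.max(0).round())
E
```

```text
top plate 4223 566.1007080078125 -16.721954345703125 130.04737854003906 295.3697814941406 4.677134037017822
top 60 75 221 [562.2  18.7  66.8] [543. -18.  60.] [580.  68.  74.]
top 75 100 2 [555.1  43.8  98.2] [553.  40.  98.] [557.  47.  98.]
top 100 160 57 [559.6  47.3 138.7] [553.  40. 102.] [567.  55. 148.]
spare [665.  92.  30.] [733. 162.  89.]
tote [ 689. -213.   31.] [805. -61.  91.]
tape [304. -97.  30.] [458.  -4. 221.]
scene plate 2519 566.9744873046875 -17.438262939453125 130.50827026367188 298.2469482421875 4.612461566925049
scene 60 75 219 [565.2  26.4  65.9] [543. -20.  60.] [582.  70.  75.]
scene 75 100 32 [563.4  42.9  87.6] [555.  40.  75.] [568.  49. 100.]
scene 100 160 122 [563.1  44.1 127.4] [554.  38. 100.] [569.  56. 148.]
spare [666.  89.  30.] [738. 157.  89.]
tote [ 690. -214.   30.] [806. -61.  90.]
tape [303. -99.  30.] [460.  -3. 226.]
```

```bash
python3 - <<'E'
import cv2
for n,(x,y,w,h) in dict(top=(225,195,140,80),scene=(205,165,140,140)).items():
    im=cv2.imread(f'pics/{n}0.png')[y:y+h,x:x+w]; cv2.imwrite(f'pics/{n}0z.png',cv2.resize(im,None,fx=4,fy=4,interpolation=cv2.INTER_CUBIC))
E
```

```text
(no output)
```

View pics/scene0z.png

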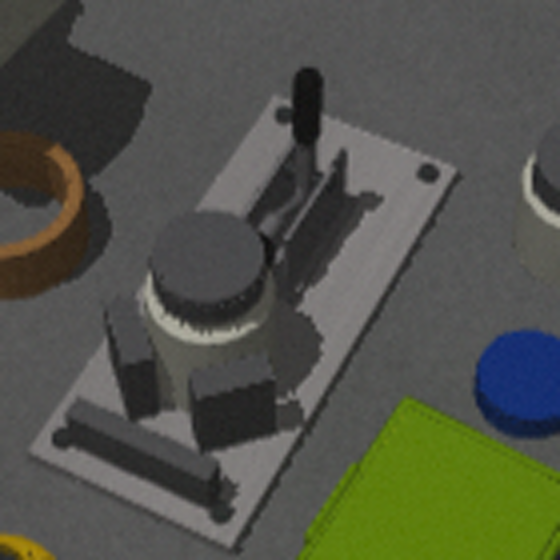

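View pics/top0z.png

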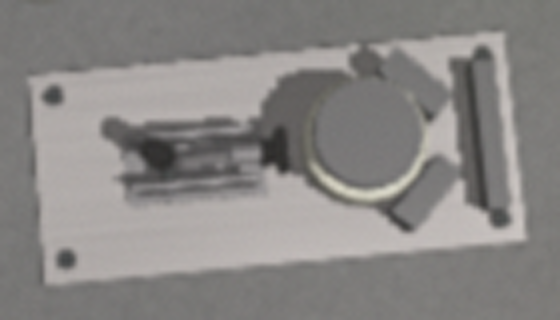

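```bash
python3 -m crank '[[1,[0,0,0],-0.175],[1,[0,0,0],-0.175],[1,[0,0,0],-0.175],[1,[0,0,0],-0.175],[1,[0,0,0],-0.175],[1,[0,0,0],-0.175],[1,[0,0,0],-0.175],[1,[0,0,0],-0.178]]' 20; python3 -m crank '[[1,[39.7,-40.8,0],0],[1,[39.7,-40.8,0],0],[1,[39.7,-40.8,0],0],[1,[39.7,-40.8,0],0],[1,[39.7,-40.8,0],0],[1,[39.7,-40.8,0],0],[1,[39.7,-40.8,0],0],[1,[39.7,-40.8,0],0],[1,[39.7,-40.8,0],0],[1,[39.7,-40.8,0],0],[1,[39.7,-40.8,0],0],[1,[39.7,-40.8,0],0]]'; python3 -m crank '[[1,[0,0,0],0],[1,[0,0,0],0]]'
```

```text
time: 2.0
eef_pos: [128.2, -509.1, 238.7]
tcp_rot: [-3.139, -0.133, -0.0]
contact_force: [-0.4, 0.3, -0.1]
grip_width: 10.2
time: 3.5
eef_pos: [565.6, 18.3, 238.8]
tcp_rot: [3.139, 0.124, 0.001]
contact_force: [0.6, -0.7, -0.3]
grip_width: 0.4
time: 3.75
eef_pos: [564.2, 16.2, 238.5]
tcp_rot: [3.139, 0.124, -0.001]
contact_force: [0.3, -0.0, 1.0]
grip_width: 0.1
```

```bash
python3 - <<'E'
from h import *
c=cam('wrist'); im,d=get_image('wrist'); save(im,'w1'); 
P=cloud(d,c)
for zl,zh in((125,152),(100,125),(113,122)):
    m=(abs(P[...,0]-562)<60)&(abs(P[...,1]-45)<40)&(P[...,2]>zl)&(P[...,2]<zh); q=P[m]
    if len(q): print(zl,zh,len(q),q.mean(0).round(1),q.min(0).round(),q.max(0).round())
m=(np.hypot(P[...,0]-571,P[...,1]+67)<45)&(P[...,2]>112)&(P[...,2]<125);q=P[m]
if len(q): print('cap',len(q),q.min(0),q.max(0))
E
```

```text
125 152 480 [558.3  49.6 142.3] [551.  40. 125.] [566.  56. 146.]
100 125 80 [558.2  53.8 113.3] [551.  49. 102.] [566.  56. 125.]
113 122 32 [558.3  54.  117.6] [551.  50. 113.] [566.  56. 122.]
cap 114 [567.4611907  -97.90832802 112.1054982 ] [573.0621548  -37.5156266  121.90058095]
```

View pics/w1.png

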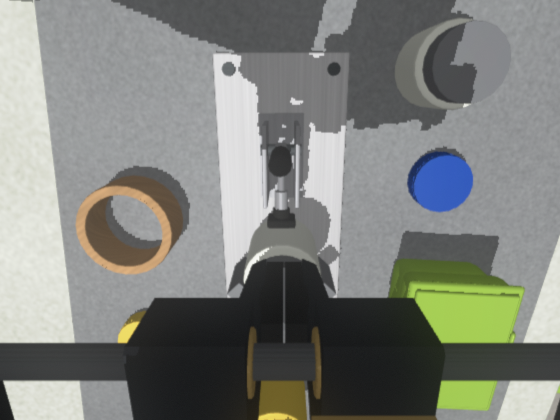

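The wrist view shows the handle upright (grip top at about 280,160), centred ahead of the shut fingers. Next I descend beside it, on the jar's side.

```bash
python3 -m crank '[[1,[0,0,40],0],[1,[0,0,40],0],[1,[0,0,34],0],[1,[0,0,0],0]]'; python3 -m crank '[[1,[-2,-6,0],0],[1,[0,-6,0],0],[1,[0,-5,0],0],[1,[0,-5,0],0]]';python3 - <<'E'
from rig import state
s=state();print(s['contact_force'],s['eef_pos'])
E
```

```text
time: 4.3
eef_pos: [563.1, 15.6, 123.4]
tcp_rot: [-3.138, -0.121, 0.006]
contact_force: [-0.3, -0.2, 0.7]
grip_width: 0.6
time: 4.8
eef_pos: [561.1, 38.6, 125.3]
tcp_rot: [3.139, 0.124, 0.002]
contact_force: [0.4, -0.3, 1.2]
grip_width: 0.2
[ 0.40194927 -0.29578487  1.16919218] [561.06045441  38.58881294 125.32273662]
```

```bash
python3 -m crank '[[1,[0,-6,0.5],0],[1,[0,-6,0.5],0],[1,[0,-6,1.5],0],[1,[0,-6,2],0],[1,[0,-6,2.5],0],[1,[0,-4,2],0],[1,[0,0,0],0]]';python3 - <<'E'
from h import *
im,d=get_image('scene'); save(cv2.resize(im[130:300,180:380],None,fx=3,fy=3),'s2'); 
P=cloud(d,cam('scene'))
print(state()['contact_force'])
E
```

```text
time: 5.68
eef_pos: [558.1, 72.5, 115.6]
tcp_rot: [-3.139, -0.124, 0.0]
contact_force: [1.0, -1.6, 1.0]
grip_width: 0.6
[-0.01020525 -0.49875287  1.19167953]
```

View pics/s2.png

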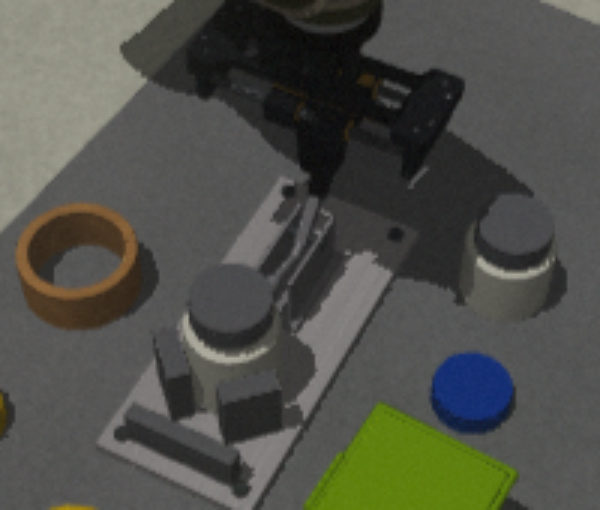

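The handle is leaning away under the fingers, at about (305,225) in the crop. I continue the arc.

```bash
python3 -m crank '[[1,[0,-5,2.5],0],[1,[0,-5,3],0],[1,[0,-4.5,3.5],0],[1,[0,-3.5,4],0],[1,[0,-3.5,4],0],[1,[0,-3,4],0],[1,[0,-2,3],0],[1,[0,0,0],0]]';python3 -m crank '[[1,[0,-1.5,3],0],[1,[0,-1,3],0],[1,[0,0,0],0]]'
```

```text
time: 6.72
eef_pos: [555.7, 99.1, 91.3]
tcp_rot: [-3.139, -0.124, 0.001]
contact_force: [0.1, -0.0, -0.7]
grip_width: 0.6
time: 7.1
eef_pos: [555.7, 101.2, 85.4]
tcp_rot: [-3.139, -0.124, 0.001]
contact_force: [0.9, 0.3, -0.0]
grip_width: 0.5
```

```bash
python3 -m crank '[[1,[0,-1,2.5],0],[1,[0,0,2],0],[1,[0,0,0],0]]';python3 - <<'E'
from h import *
im,d=get_image('scene'); save(cv2.resize(im[130:300,180:380],None,fx=3,fy=3),'s3'); 
print(state()['contact_force'])
E
```

```text
time: 7.48
eef_pos: [556.0, 102.3, 82.2]
tcp_rot: [-3.139, -0.124, -0.002]
contact_force: [-3.2, 0.7, 8.5]
grip_width: 0.4
[-2.79372619  0.90235656  8.12137749]
```

View pics/s3.png

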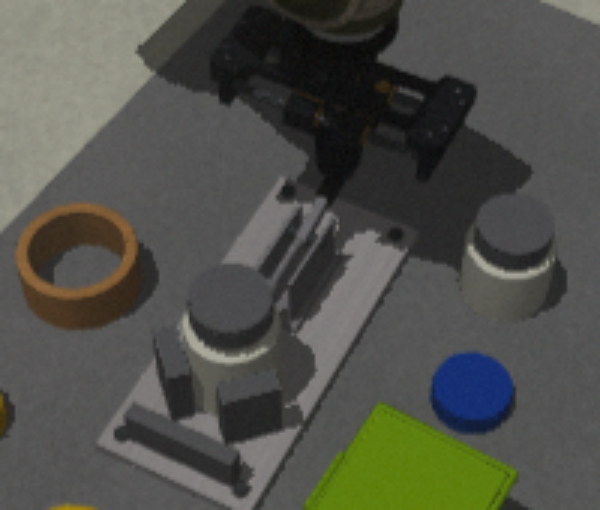

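```bash
python3 -m crank '[[1,[0,0,1.5],0],[1,[0,0,0],0]]';python3 -m crank '[[1,[0,0,1.5],0],[1,[0,0,0],0]]'
```

```text
time: 7.78
eef_pos: [556.2, 102.3, 81.7]
tcp_rot: [-3.139, -0.124, -0.003]
contact_force: [-5.9, -0.7, 17.5]
grip_width: 0.4
time: 8.02
eef_pos: [556.3, 102.3, 81.4]
tcp_rot: [3.139, 0.125, 0.004]
contact_force: [-9.8, 0.5, 27.9]
grip_width: 0.6
```

```bash
python3 -m crank '[[0,[0,0,-30],0],[0,[0,0,-50],0],[0,[0,10,-50],0],[0,[1,55,0],0],[0,[0,55,0],0],[0,[0,55,0],0],[0,[0,55,0],0],[0,[0,55,0],0],[0,[0,0,0],0],[0,[0,0,0],0]]' 
python3 - <<'E'
from h import *
s=state();print(s['eef_pos'],s['time'])
for n in ('wrist','scene','top'):
    c=cam(n); im,d=get_image(n); save(im,n+'4'); P=cloud(d,c)
    m=(np.hypot(P[...,0]-571,P[...,1]+67)<45)&(P[...,2]>114)&(P[...,2]<125);q=P[m]
    if len(q)>50:
        print(n,'cap',len(q),((q.min(0)+q.max(0))/2).round(1),np.ptp(q,axis=0).round(1),cv2.minEnclosingCircle(q[:,:2].astype(np.float32)))
    m=(abs(P[...,0]-556)<40)&(P[...,1]>85)&(P[...,1]<160)&(P[...,2]>50)&(P[...,2]<110);q=P[m]
    if len(q)>10:
        for y in range(85,160,12):
            w=q[(q[:,1]>=y)&(q[:,1]<y+12)]
            if len(w): print(n,'handle',y,len(w),np.median(w,0).round(1),w[:,2].max())
E
```

```text
time: 9.28
eef_pos: [579.1, -181.4, 208.0]
tcp_rot: [-3.139, -0.124, 0.0]
contact_force: [0.3, 0.2, -0.4]
grip_width: 88.0
[ 579.14791754 -181.42628965  208.01292067] 9.275
wrist cap 7565 [568.6 -75.2 118.4] [61.3 48.8  8.8] ((568.6531982421875, -69.0314712524414), 30.72828483581543)
scene handle 85 33 [560.   91.9  75.6] 80.65063764204501
scene handle 97 31 [558.5 103.5  78.7] 83.83584405971669
scene handle 109 29 [557.9 115.8  81.7] 86.08856362932272
scene handle 121 13 [558.5 124.7  81.3] 87.85577113844636
top cap 601 [571.  -67.2 119.4] [59.4 59.  10.7] ((570.6450805664062, -67.75792694091797), 30.432336807250977)
top handle 85 40 [557.   90.2  76.9] 81.68702682470996
top handle 97 36 [554.8 103.4  79. ] 82.44573296769545
top handle 109 37 [554.6 114.8  82.9] 87.51099643686894
top handle 121 21 [554.8 125.1  83.4] 87.72134387321046
```

View pics/wrist4.png

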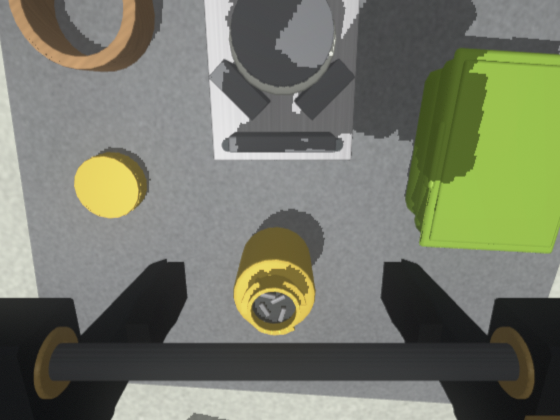

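The wrist view shows the clamped jar and grey cap at the top (283,40). The depth profile puts the handle tip's top at 87 to 88 mm, which matches the closed stop. Next I move over the cap and down.

```bash
python3 -m crank '[[0,[0.4,-40,0],0],[0,[0,-40,0],0],[0,[0,-33.4,0],0],[0,[0,0,0],0],[0,[0,0,40],0],[0,[0,0,30],0],[0,[0,0,20],0],[0,[0,0,0],0],[0,[0,0,0],0]]' 
python3 - <<'E'
from h import *
im,d=get_image('wrist'); save(im,'w5');im,d=get_image('scene'); save(cv2.resize(im[130:300,180:380],None,fx=3,fy=3),'s5')
E
```

```text
time: 10.55
eef_pos: [571.2, -69.2, 119.2]
tcp_rot: [3.139, 0.124, 0.002]
contact_force: [0.0, -0.4, 0.5]
grip_width: 88.3
```

View pics/w5.png

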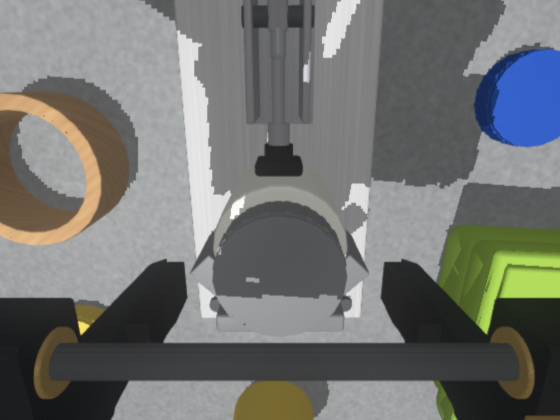

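View pics/s5.png

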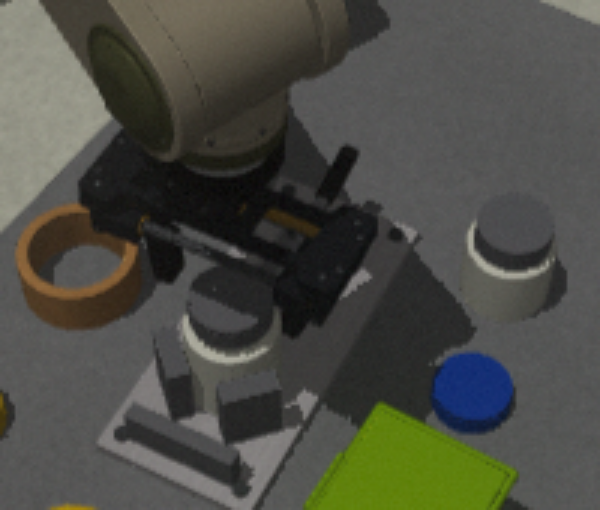

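Fingers straddle the cap (cap 213–347 px, fingers 186 and 383), so the cap sits about 2 mm to the left. I correct for that, descend and close gently.

```bash
python3 -m crank '[[0,[-1.5,0,12],0],[0,[0,0,12],0],[0,[0,0,0],0]]'; python3 -m crank '[[0.5,[0,0,0],0],[0.5,[0,0,0],0],[0.5,[0,0,0],0],[0.5,[0,0,0],0],[0.5,[0,0,0],0],[0.5,[0,0,0],0]]' 8
```

```text
time: 11.02
eef_pos: [568.5, -68.7, 92.9]
tcp_rot: [-3.138, -0.124, 0.004]
contact_force: [-0.1, 0.9, -0.3]
grip_width: 88.5
time: 11.78
eef_pos: [569.3, -69.0, 94.4]
tcp_rot: [3.139, 0.124, 0.0]
contact_force: [-0.3, -0.1, 2.3]
grip_width: 60.1
```

```bash
python3 -m crank '[[1,[0,0,0],0],[1,[0,0,0],0],[1,[0,0,0],0],[1,[0,0,0],0]]' 55; python3 -m crank '[[1,[0,0,0],-0.06],[1,[0,0,0],-0.06],[1,[0,0,0],-0.06],[1,[0,0,0],0]]'; python3 - <<'E'
from h import *
s=state();print(s['contact_force'],s['ft_torque'],s['joint_pos'])
E
```

```text
time: 12.28
eef_pos: [569.3, -69.0, 94.3]
tcp_rot: [3.139, 0.124, 0.0]
contact_force: [-0.3, 0.6, 3.9]
grip_width: 59.1
time: 12.78
eef_pos: [569.5, -69.0, 94.6]
tcp_rot: [3.115, 0.405, 0.002]
contact_force: [0.4, -0.2, 5.6]
grip_width: 59.0
[ 0.36985285 -0.2429941   5.64035493] [-0.06306072 -0.10472376  0.12781859] [-3.24741872e-01  5.64301131e-01  1.52136089e+00  2.51363567e-05
  1.05485627e+00 -5.83444763e-01]
```

```bash
python3 -m crank '[[1,[0,0,-0.3],-0.08],[1,[0,0,0],-0.08],[1,[0,0,-0.3],-0.08],[1,[0,0,0],-0.08],[1,[0,0,0],0]]'; python3 - <<'E'
from h import *
s=state();print(s['contact_force'],s['ft_torque'],s['joint_pos'][5])
im,d=get_image('wrist'); save(im,'w6')
E
```

```text
time: 13.4
eef_pos: [569.5, -69.0, 95.1]
tcp_rot: [3.011, 0.896, 0.001]
contact_force: [-0.1, 0.5, 6.4]
grip_width: 59.3
[-0.05275156  0.4879426   6.35013112] [-0.00077041 -0.07248823  0.05788421] -0.903397888549118
```

View pics/w6.png

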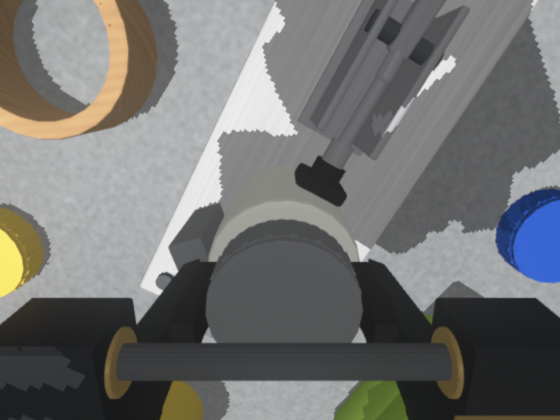

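```bash
python3 -m crank '[[1,[0,0,-0.5],-0.04]]'; python3 - <<'E'
from h import *
s=state();print(s['contact_force'],s['ft_torque'],s['tau'][5],s['joint_pos'][5])
E
```

```text
time: 13.58
eef_pos: [569.3, -69.0, 95.4]
tcp_rot: [2.992, 0.956, 0.001]
contact_force: [0.7, 1.0, 1.0]
grip_width: 58.8
[0.66218705 0.96801767 1.03577119] [-0.08530992 -0.23174426 -0.08742122] 0.4882354103028774 -0.943173743263913
```

```bash
python3 -m crank '[[1,[0,0,-0.2],-0.1],[1,[0,0,-0.2],-0.1],[1,[0,0,-0.2],-0.1]]'; python3 -m crank '[[1,[0,0,0],-0.1],[1,[0,0,0],-0.1],[1,[0,0,0],-0.1],[1,[0,0,0],-0.1],[1,[0,0,0],0]]';python3 - <<'E'
from h import *
s=state();print(s['contact_force'],s['ft_torque'],s['tau'][5],s['joint_pos'][5])
E
```

```text
time: 13.95
eef_pos: [569.2, -68.9, 95.8]
tcp_rot: [-2.814, -1.396, -0.0]
contact_force: [-0.4, 0.1, 1.9]
grip_width: 59.2
time: 14.58
eef_pos: [569.2, -68.9, 95.9]
tcp_rot: [2.484, 1.923, 0.0]
contact_force: [0.2, -0.3, 2.5]
grip_width: 59.2
[ 0.23419757 -0.30890362  2.51923311] [ 0.04076008 -0.16689768  0.0793338 ] -0.5335864797234535 -1.6419784534122157
```

```bash
python3 -m crank '[[1,[0,0,0],-0.08],[1,[0,0,0],-0.08],[1,[0,0,0],0]]'; python3 -m crank '[[1,[0,0,-1.5],0],[1,[0,0,-1.5],0],[1,[0,0,0],0]]'
```

```text
time: 14.95
eef_pos: [569.2, -68.9, 95.9]
tcp_rot: [2.324, 2.114, 0.0]
contact_force: [-0.6, 0.9, 2.4]
grip_width: 59.3
time: 15.32
eef_pos: [569.1, -68.9, 98.8]
tcp_rot: [-2.322, -2.116, 0.0]
contact_force: [-0.7, -0.1, -0.6]
grip_width: 59.1
```

```bash
python3 -m crank '[[1,[0,0,-2],0],[1,[0,0,-2],0],[1,[0,0,0],0]]'; python3 -m crank '[[1,[0,0,-4],0],[1,[0,0,-5],0],[1,[0,0,-6],0],[1,[0,0,-6],0],[1,[0,0,-6],0],[1,[0,0,0],0],[1,[0,0,0],0]]'; python3 - <<'E'
from h import *
for n in ('wrist','scene','top'):
    im,d=get_image(n); 
    if n=='scene': np.save('s7.npy',d); im=cv2.resize(im[130:300,180:380],None,fx=3,fy=3)
    save(im,n+'7')
c=cam('scene');P=cloud(np.load('s7.npy'),c)
m=(np.hypot(P[...,0]-570,P[...,1]+69)<50);q=P[m]; print(np.histogram(q[:,2],bins=range(0,180,10)))
s=state();print(s['contact_force'],s['ft_torque'],s['grip_width'])
E
```

```text
time: 15.7
eef_pos: [569.3, -68.9, 103.1]
tcp_rot: [2.321, 2.117, 0.0]
contact_force: [-0.3, -0.0, -1.3]
grip_width: 58.9
time: 16.58
eef_pos: [569.1, -68.9, 129.8]
tcp_rot: [-2.321, -2.117, 0.0]
contact_force: [0.2, -0.5, 0.2]
grip_width: 59.5
(array([ 26, 166,  32,  31,  34,  42,  83, 233, 213, 134,  94,  29,   0,
        58,  97, 295,  30]), array([  0,  10,  20,  30,  40,  50,  60,  70,  80,  90, 100, 110, 120,
       130, 140, 150, 160, 170]))
[-0.22076688  0.04722001 -1.2404376 ] [ 0.06710597 -0.12600306  0.00294476] 59.35800173880807
```

View pics/wrist7.png

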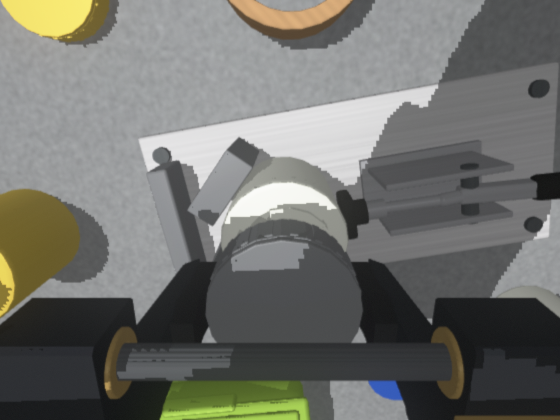

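View pics/scene7.png

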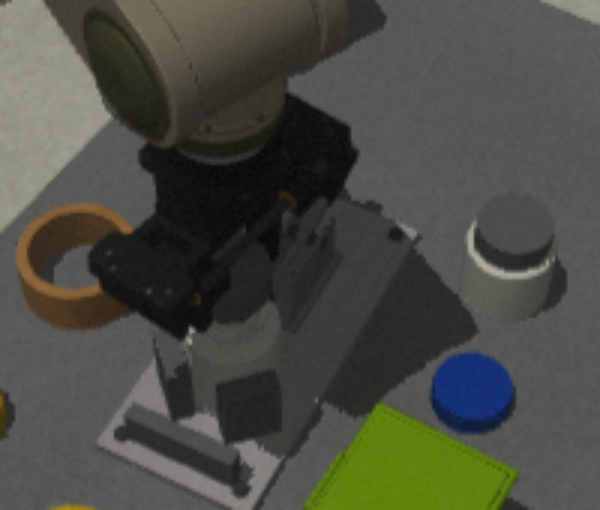

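The cap is off and held level. Its lower edge is at about 133 mm, with an empty gap at 120–130 mm and the jar below it at 120 mm or lower. The bare white neck shows at about (285,205) in the wrist view, the plunger is against the jar at (350,210), and the handle is down.

```bash
python3 -c "
from rig import *
s=state();print(s['time'],s['eef_pos'],s['qvel'].round(3));print(sign_off())"
```

```text
16.725 [569.07378099 -68.90319337 129.67960573] [ 0.001 -0.001 -0.001 -0.    -0.001 -0.   ]
the job is handed in; nothing more can be done
None
```

I closed the toggle clamp, unscrewed the cap and handed the job in at 16.7 s, with the gripper still holding the cap just above the jar's mouth. `sign_off` reports no verdict.

- **Clamp:** I pushed the handle over with the shut fingers until it met its stop; the push there was 28 N. Depth readings afterwards put the top of the handle tip at 87–88 mm, which matches the closed position. The last picture shows it still down, with the plunger against the jar.
- **Unscrewing:** I gripped the cap at 55 N and turned it about 1.4 rad anticlockwise, easing the tool up about 1.7 mm as the cap rose. The wrist torque was never above about 0.13 N m when I read it.
- **Final pose:** The arm is still, holding the cap with the fingers 59 mm apart. Its lower edge is about 21 mm above the rim, within about 2 mm of the jar's axis. Depth shows an empty gap between cap and jar, and the bystanders look unmoved.

**Not checked directly:**
- **Jar rotation:** the jar is plain white, so I inferred that it did not spin from the low torque and the free lift-off.
- **Clamp force:** I did not measure the plunger's force on the jar.
- **Camera agreement:** the three cameras differed by 2 to 4 mm on where the cap was. The gripper closed on it without any noticeable sideways force.

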